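Set out the edge-finishing kit on the shoemaker's bench

ROBOT

A 7-joint arm with a two-finger parallel gripper is mounted at the origin on the work surface. World frame = base frame: x ahead of the robot, y to its left, z up, the work surface at z = 0. Lengths are in mm, angles in degrees, forces in N, time in s.
With the tool pointing down it reaches from about 425 to 875 mm from the base axis. Payload 8.4 kg.
Tool frame: the origin (TCP) lies at the very end of the fingers, on their centre line; the grasp point (between the pads) lies 19 mm behind it (arm.tcp_to_grasp is the distance from the TCP to the grasp point, in mm); y points along the fingers, x is the direction in which the jaws open and shut, and the axes are right-handed (so a half turn about y gives the same grasp; the last joint's range is limited). The gripper opens to 87 mm and grips with 3 to 60 N. Pads are 19 mm wide; open, the fingers measure 117 mm over their backs; the gripper's body (75 mm by 190 mm) begins 51 mm behind the grasp point.
Start: joints at [61.41, 19.091, 2.286, 83.961, -0.768, 76.965, -3.352], TCP at [252.978, -598.72, 222.546] pointing down, gripper open.
Joint ranges: [-147.57, 147.57], [-21.85, 119.76], [-74.77, 79.35], [14.55, 137.4], [-85.83, 265.84], [4.83, 119.75], [-152.11, 152.11]. Speed limits (degrees/s): [127.2, 127.2, 159.86, 159.86, 180, 180, 180].

INTERFACE

Orientations are given as a 3x3 rotation matrix whose columns are the frame's x, y, z axes.
In Python, from cell import arm gives the robot as it stands.
- The arm moves only by the tool step_arm, never from a script. Its argument "increments" is a list that holds one entry, the list of rows, each a list of 5 numbers: the shift along the tool's x, y, z in m, then the turn about the tool's y in degrees, then the closure, from 0 (fully open) to 1 (shut). A call has 1 to 12 rows; each row shifts and turns the commanded pose from where the row before left it, along the tool's axes as they then stand; what a row does not reach is not made up. A row lasts 1/10 s, in which the tool goes at most 50 mm and 8.59 degrees, less where a joint would pass 70% of its speed; a pose out of reach is approached as far as the arm can. A call is refused whole if a number of a shift passes 0.05 or a number of a turn 8.59, either way. A call with a gripper value outside its range is refused whole. The fingers move at their own pace and stop on an object; the grip force is fixed at half the most. Time passes only in rows, so rows that do not move let the fingers close. It gives the time, the measured TCP pose, the force and the opening at its end, in the units of the state.
- arm.get_obs(): the state, without advancing time (a new reading comes with each control period).
- arm.camera(name): name is "scene" or "side" or "wrist"; returns a dict with "img" (420x560x3 uint8, blue, green, red), "intrinsics" (3x3 intrinsics, pixels), "R" (3x3) and "t" (3): a world point X has camera coordinates R X + t; the wrist camera has in their place "T_tool_cam" (4x4, takes a point from camera to tool coordinates, whose origin is the TCP and whose axes are the tool frame's). Camera axes: x right, y down, z forward; pixel columns grow to the right and rows downward; lengths in mm; the calibration is good to about 2 mm. A picture is of the moment at which its call begins: read the wrist's pose just before it. There is no depth.
- arm.close_job(): hands the job in, once; it reports no verdict.
The state is a dict: "time": time; "joints": joint angles; "joint_velocities": joint speeds; "tau": joint torques, N m; "tool_pos": TCP position; "tcp_rot": TCP orientation; "ft_force": force on the tool from outside, world axes, zero at the start; "torque": the same for the moment, N m; "opening": finger opening in mm.
Only numpy, scipy, OpenCV 4.12 (cv2) and the standard library are available. Lean on these libraries where they do the work, as an engineer would, in place of code of your own. Each camera call takes 0.05 s, during which the arm holds its last target.

TASK

Set out the kit for finishing sole edges in the work tray: slide the lid right out of the wax box and lay it flat on the bench, pull up, then take every bar of wax from the box and lay the bars in the tray, flat on its floor and not on top of one another. Turn the revolving stand by its knob until the pocket with the square ink bottle is at the front, facing you, out from under the dust guard, and only then lift the bottle out and stand it upright in the tray. Leave the other supplies standing in the stand, and do not disturb the hammer, the awl or the wooden last.

Things in the scene. Friction and masses are not known exactly. Their poses are not given: they have to be found in the camera images.
- box: Wooden wax box fixed to the bench, open-topped, 162 mm (x) by 152 mm (y), 60 mm high. Origin: centre of underside, z up. Floor 8 mm thick, inside 146 x 132 mm. Grooves along the top of both long sides hold the lid, its underside 46 mm above the bench. The -x end (nearer the robot) is cut down so that the lid slides out that way, towards -x; the +x end is a stop.
- box_mouth (a point): Middle of the upper edge of the box's low end, where the lid comes out: 81 mm to the -x side of the box's centre, 46 mm above the bench.
- lid_pull (a point): Centre of the pull on the loose lid (160 g; plate 152 x 143 x 6 mm, 2 mm play each side in the grooves). The pull stands mid-lid: 16 mm thick (x), 60 mm long (y), 30 mm high; point 21 mm above the lid's underside; axes as the box's, z up. Shut it is 5 mm to the -x side of the box's centre, at the start up to 28 mm; the lid is clear of the grooves at 160 mm.
- tray: Loose shallow work tray of bare sheet metal, 700 g, 220 mm (its x) by 150 mm (its y), rim 24 mm high, wall and floor 4 mm thick. Origin: centre of its underside; z up.
- stand: Fixed base of the revolving supply stand. Origin: on the turntable's axis at bench level; its front is its -x side (towards the robot), z up. A clear plastic dust guard covers the back: a flat sheet 300 mm wide (y) from x = +40 to +182 mm, 130 to 134 mm above the bench, so things can be lifted out only at the front.
- stand_front (a point): Point of the fixed stand at the middle of its front: 100 mm to the front (-x) of the turntable's axis, at the height of the pockets' floor (30 mm above the bench).
- turntable (a joint): Angle of the stand's turntable, rad, anticlockwise from above, 0 at the start, -6.28 to 6.28; turns both ways, stays where left, takes about 0.05 N m. It is a round metal pan, radius 148 mm, with six equal pockets between thin radial dividers; dividers and rim reach 52 mm above the bench, the pockets' floor is at 30 mm.
- knob (a point): Middle of the round wooden knob on the turntable's axis, by which it is turned: diameter 42 mm, 45 mm high, its top 187 mm above the bench (this point is at 164.5 mm). The knob is fixed to the turntable.
- ink_pocket (a point): Point on the floor of the pocket in which the ink bottle starts, in the middle of the pocket, 100 mm from the turntable's axis. It turns with the turntable.
- ink_mid (a point): The edge-ink bottle: square body 48 x 48 mm and 52 mm high with a pointed cone nozzle on top, 85 mm high in all, 140 g; the only square thing in the stand. Point on its axis, half-way up (42.5 mm above its base); x and y are square to the body's faces, z up along the nozzle. It starts under the dust guard.
- tin_mid (a point): Flat round polish tin, diameter 68 mm, 26 mm high, in the stand. This point: half-way up. To be left in the stand.
- jar_mid (a point): Round jar, diameter 48 mm, 52 mm high, in the stand. This point: half-way up. To be left in the stand.
- reel_mid (a point): Reel of thread, diameter 48 mm, 50 mm high, in the stand. This point: half-way up. To be left in the stand.
- dye_mid (a point): Round bottle with a flat cap, diameter 48 mm, 58 mm high, in the stand. This point: half-way up. To be left in the stand.
- hammer_mid (a point): Cobbler's hammer 220 mm long, lying on the bench at the robot's left, a bystander. This point is on its handle's grip.
- awl_mid (a point): Awl, 140 mm long, lying on the bench at the robot's right, a bystander. This point is on its handle.
- last_mid (a point): Wooden shoe last, 200 mm long, at the back of the bench beyond the tray, a bystander. This point is in its middle.
- wax0_mid (a point): Bar of brown finishing wax, 64 mm (its x) by 24 mm (y), 34 mm high (z), 55 g. This point: its centre. Two to four bars (the rest absent) lie on the box's floor along the box's x, in a two by two pattern 72 mm apart in x and 54 mm in y, with 27 to 30 mm of finger room beside each long side.
- wax1_mid (a point): Bar of brown finishing wax, 64 mm (its x) by 24 mm (y), 34 mm high (z), 55 g. This point: its centre. Two to four bars (the rest absent) lie on the box's floor along the box's x, in a two by two pattern 72 mm apart in x and 54 mm in y, with 27 to 30 mm of finger room beside each long side.
- wax2_mid (a point): Bar of brown finishing wax, 64 mm (its x) by 24 mm (y), 34 mm high (z), 55 g. This point: its centre. Two to four bars (the rest absent) lie on the box's floor along the box's x, in a two by two pattern 72 mm apart in x and 54 mm in y, with 27 to 30 mm of finger room beside each long side.
- wax3_mid (a point): Bar of brown finishing wax, 64 mm (its x) by 24 mm (y), 34 mm high (z), 55 g. This point: its centre. Two to four bars (the rest absent) lie on the box's floor along the box's x, in a two by two pattern 72 mm apart in x and 54 mm in y, with 27 to 30 mm of finger room beside each long side.
Things that resemble listed ones, but are neither listed nor needed, are in the scene too. Leave any turquoise look-alike of the part that bears ink_mid alone.

How it is judged (in metres and radians):
On the way:
1. the pocket with the ink bottle, the bottle standing in it, has been turned to the front of the stand (bottle within 35 mm of the middle of the front) (horizontal distance between ink_mid and stand_front below 0.035 m and horizontal distance between ink_pocket and stand_front below 0.04 m and horizontal distance between ink_mid and ink_pocket below 0.03 m and height (world z) of ink_mid below 0.08 m and angle between ink_mid's own z axis and vertical below 0.15 rad), for 0.2 s.
At the end, for the whole second after the job is handed in: Every wax bar that is there lies on the tray's floor inside its rim, none on top of another; the ink bottle stands upright (within 7 degrees) on the tray's floor; the lid lies flat on the bench, pull up, clear of the box; the tin, jar, reel and round bottle still stand in the revolving stand (x of wax0_mid in the frame of tray between -0.106 and 0.106 m and y of wax0_mid in the frame of tray between -0.071 and 0.071 m and z of wax0_mid in the frame of tray between 0.008 and 0.028 m and x of wax1_mid in the frame of tray between -0.106 and 0.106 m and y of wax1_mid in the frame of tray between -0.071 and 0.071 m and z of wax1_mid in the frame of tray between 0.008 and 0.028 m and x of wax2_mid in the frame of tray between -0.106 and 0.106 m and y of wax2_mid in the frame of tray between -0.071 and 0.071 m and z of wax2_mid in the frame of tray between 0.008 and 0.028 m and x of wax3_mid in the frame of tray between -0.106 and 0.106 m and y of wax3_mid in the frame of tray between -0.071 and 0.071 m and z of wax3_mid in the frame of tray between 0.008 and 0.028 m and x of ink_mid in the frame of tray between -0.106 and 0.106 m and y of ink_mid in the frame of tray between -0.071 and 0.071 m and z of ink_mid in the frame of tray between 0.035 and 0.055 m and angle between ink_mid's own z axis and vertical below 0.12 rad and height (world z) of lid_pull below 0.027 m and angle between lid_pull's own z axis and vertical below 0.08 rad and horizontal distance between lid_pull and box above 0.12 m and horizontal distance between each of tin_mid, jar_mid, reel_mid, dye_mid and stand below 0.15 m and height (world z) of tin_mid between 0.035 and 0.09 m and angle between each of tin_mid, jar_mid, reel_mid, dye_mid's own z axis and vertical below 0.2 rad and height (world z) of jar_mid between 0.035 and 0.09 m and height (world z) of reel_mid between 0.035 and 0.09 m and height (world z) of dye_mid between 0.035 and 0.09 m); the robot touches nothing.
It fails at once if the hammer, the awl or the wooden last is moved by more than 40 mm (distance of any of hammer_mid, awl_mid, last_mid from where it was at the start of the episode above 0.04 m).
Of wax0, wax1, wax2, wax3 only 2 to 4 are there at a start; the rules pass over those that are not, and their reading is None.
At some moment in a run one of tray, lid may be knocked a few centimetres aside while the robot is not near it.
It also fails if it takes over 210 s, if anything falls off the work surface, if the arm or the gripper's body presses on something with over 40 N, if the wrist force passes 120 N, or if a joint passes its speed limit or range.

## Working session

There is one attempt and no reset: what is moved stays moved. The work goes in short steps, Python scripts to look and compute and a tool call to move; the robot and the scene stay as the last step left them, time stands still between calls to the robot, and variables do not carry over. Pictures are saved under pics/ and viewed, and the job is handed in when it is done.

Besides the shell and the picture viewer there is one more tool, called after ">>>" by a JSON object that holds its "name" and its "arguments", one argument or row to a line. step_arm: Moves the arm, as the interface text tells. Its arguments: {"type":"object","properties":{"increments":{"type":"array"}},"required":["increments"]}

```bash
ls; mkdir -p pics
python3 - <<'E'
from cell import arm
import cv2,numpy as np
o=arm.get_obs();print(o)
for n in("scene","side","wrist"):
    c=arm.camera(n);cv2.imwrite(f"pics/{n}0.png",c["img"]);print(n,{k:np.round(v,3).tolist() for k,v in c.items() if k!="img"})
E
```

```text
pics
{'time': 0.0, 'joints': array([61.40756014, 19.13124321,  2.28387699, 84.01232614, -0.76658619,
       76.96447679, -3.35368703]), 'joint_velocities': array([ 0.01877501,  0.06486822,  0.14325444,  0.05029141,  0.13928775,
       -0.08291275,  0.02179038]), 'tau': array([-1.43165056e-03, -6.56360650e+01,  1.33381851e+00, -4.03809035e+01,
       -5.98645932e-02,  4.48662951e-02,  2.03737504e-04]), 'tool_pos': array([ 252.80961357, -598.30699059,  221.65409236]), 'tcp_rot': array([[ 3.89232072e-01, -7.44519137e-04,  9.21139425e-01],
       [-9.21138309e-01,  1.43898921e-03,  3.89232764e-01],
       [-1.61530094e-03, -9.99998687e-01, -1.25704346e-04]]), 'ft_force': array([-0.30825891, -0.15902614,  0.58801918]), 'torque': array([-0.02067237, -0.03048502,  0.01221827]), 'opening': 87.20831714708716}
scene {'intrinsics': [[407.352, 0.0, 282.047], [0.0, 407.352, 211.709], [0.0, 0.0, 1.0]], 'R': [[0.827, 0.562, -0.019], [0.353, -0.545, -0.76], [-0.437, 0.622, -0.649]], 't': [-442.873, -125.777, 1666.613]}
side {'intrinsics': [[431.916, 0.0, 281.193], [0.0, 431.916, 204.712], [0.0, 0.0, 1.0]], 'R': [[-0.897, -0.441, -0.012], [-0.296, 0.622, -0.725], [0.327, -0.647, -0.689]], 't': [484.654, 260.487, 1143.678]}
wrist {'intrinsics': [[368.283, 0.0, 273.167], [0.0, 368.283, 210.223], [0.0, 0.0, 1.0]], 'T_tool_cam': [[1.0, 0.0, -0.0, -1.395], [0.0, -0.241, 0.971, -162.71], [0.0, -0.971, -0.241, 65.726], [0.0, 0.0, 0.0, 1.0]]}
```

View pics/scene0.png

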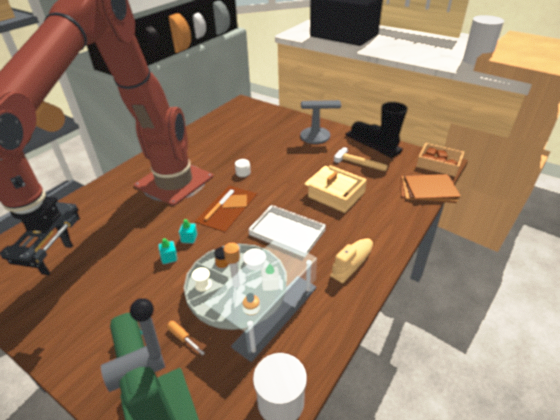

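View pics/side0.png

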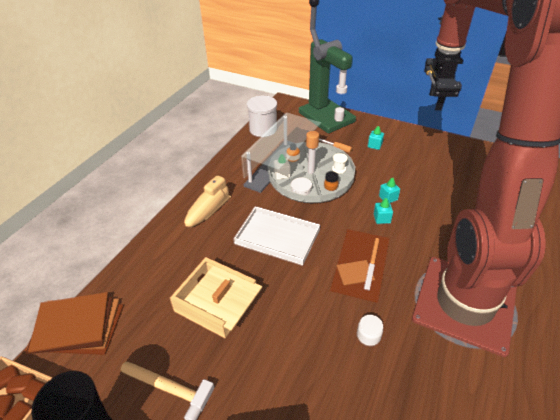

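View pics/wrist0.png

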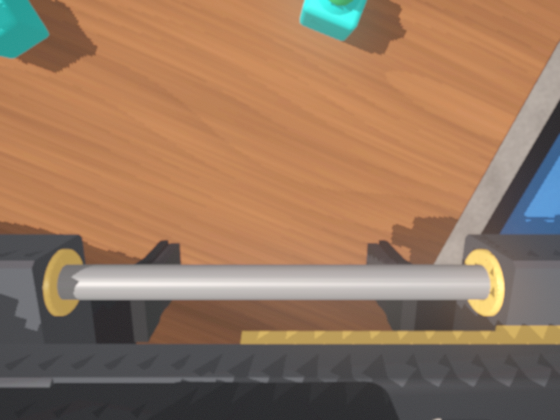

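```bash
cat > h.py <<'E'
from cell import arm
import cv2,numpy as np
def ray(c,u,v):
    K=c["intrinsics"];d=np.linalg.inv(K)@np.array([u,v,1.])
    if "R" in c: R=c["R"];return -R.T@c["t"],R.T@d
    o=c["obs"];T=c["T_tool_cam"];A=o["tcp_rot"]
    return o["tool_pos"]+A@T[:3,3],A@T[:3,:3]@d
def px2(c,u,v,z):
    o,d=ray(c,u,v);return np.round((o+d*(z-o[2])/d[2])[:2],1)
def proj(c,X):
    X=np.asarray(X,float)
    if "R" in c:p=c["R"]@X+c["t"]
    else:
        T=c["T_tool_cam"];q=c["obs"]["tcp_rot"].T@(X-c["obs"]["tool_pos"]);p=T[:3,:3].T@(q-T[:3,3])
    p=c["intrinsics"]@p;return p[:2]/p[2]
def cam(n):
    o=arm.get_obs();c=dict(arm.camera(n));c["obs"]=o
    for k in("intrinsics","R","t","T_tool_cam"):
        if k in c:c[k]=np.array(c[k])
    return c
def crop(c,x0,y0,x1,y1,s,f):
    i=cv2.resize(c["img"][y0:y1,x0:x1],None,fx=s,fy=s,interpolation=cv2.INTER_CUBIC);cv2.imwrite("pics/"+f,i)
def tri(c1,p1,c2,p2):
    o1,d1=ray(c1,*p1);o2,d2=ray(c2,*p2)
    s=np.linalg.lstsq(np.c_[d1,-d2],o2-o1,rcond=None)[0];a=o1+d1*s[0];b=o2+d2*s[1];return np.round((a+b)/2,1),round(float(np.linalg.norm(a-b)),1)
E
python3 - <<'E'
from h import *
s=cam("scene");d=cam("side")
crop(s,150,150,390,330,3.3,"s1.png");crop(d,160,100,370,250,3.8,"d1.png");crop(d,110,200,320,350,3.8,"d2.png")
E
```

```text
(no output)
```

View pics/s1.png

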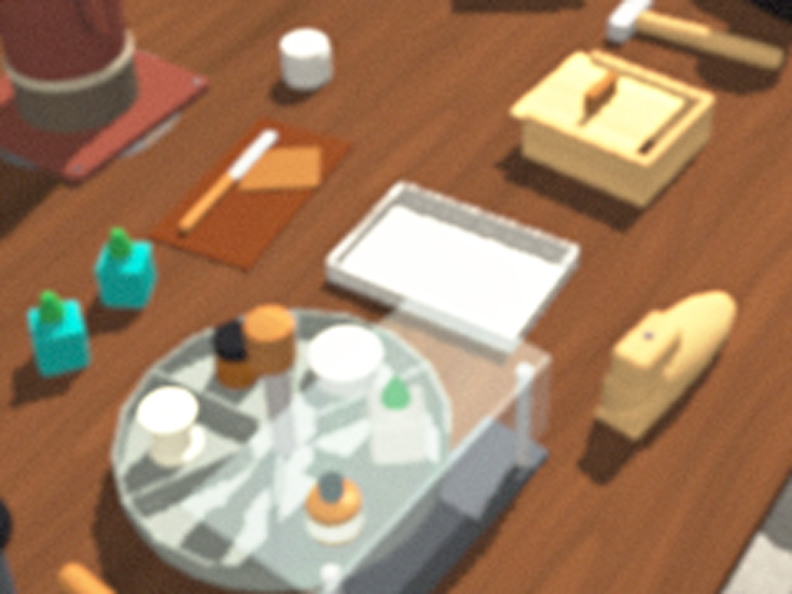

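View pics/d1.png

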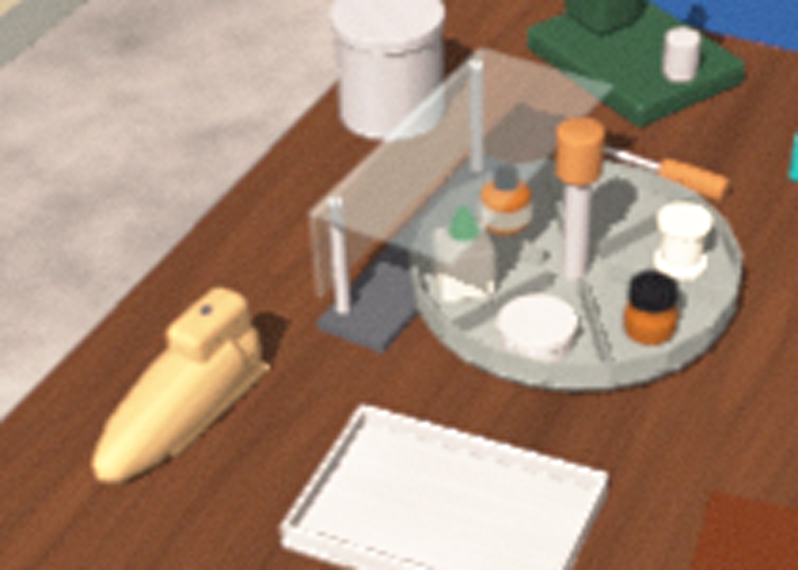

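View pics/d2.png

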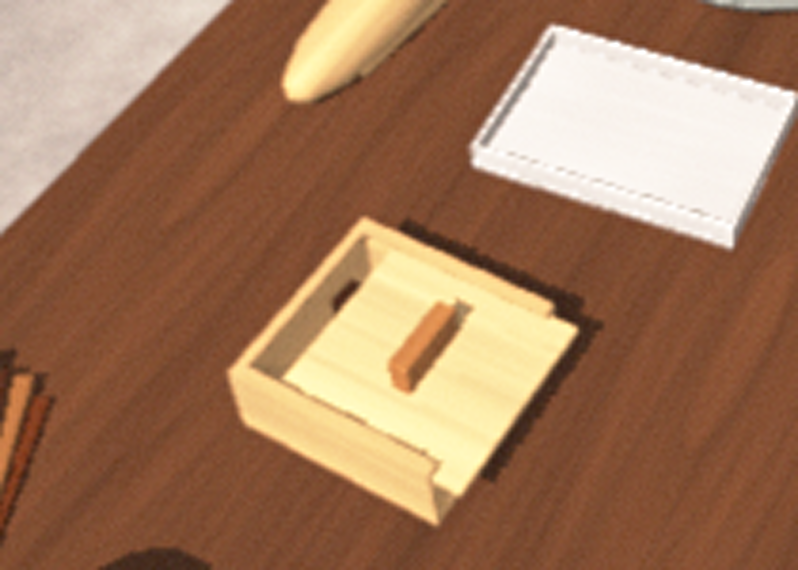

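Run:
```python
from h import *
s=cam("scene");d=cam("side")
S=lambda u,v:(150+(u+.5)/3.3-.5,150+(v+.5)/3.3-.5)
D1=lambda u,v:(160+(u+.5)/3.8-.5,100+(v+.5)/3.8-.5)
D2=lambda u,v:(110+(u+.5)/3.8-.5,200+(v+.5)/3.8-.5)
print("tray rim side",[px2(d,*D2(*p),24).tolist() for p in[(556,27),(797,95),(733,237),(472,152)]])
print("tray rim scene",[px2(s,*S(*p),24).tolist() for p in[(402,185),(577,250),(507,340),(328,265)]])
print("box side",[px2(d,*D2(*p),60).tolist() for p in[(365,220),(232,373),(437,465),(555,305)]])
print("box scene",[px2(s,*S(*p),60).tolist() for p in[(715,100),(590,52),(640,158),(535,112)]])
print("pull top",[tri(d,D2(*p),s,S(*q)) for p,q in[((450,303),(615,80)),((397,370),(590,95))]], px2(d,*D2(425,338),82),px2(s,*S(601,85),82))
print("knob",px2(d,*D1(582,130),187),px2(s,*S(270,318),187), tri(d,D1(582,130),s,S(270,318)))
print("ink",tri(d,D1(463,208),s,S(397,378)))
print("stand guard",[px2(d,*D1(*p),134).tolist() for p in[(312,212),(487,50),(612,86),(435,247)]])
print("turq",px2(s,*S(58,340),30),px2(s,*S(127,280),30))
print("tin,jar,reel,dye",px2(s,*S(345,350),56),px2(d,*D1(537,315),56),px2(d,*D1(652,285),80),px2(d,*D1(685,212),80),px2(d,*D1(507,178),88))
```

```text
tray rim side [[662.0, -65.1], [448.2, -79.1], [435.0, 76.5], [653.7, 87.5]]
tray rim scene [[445.2, 64.4], [661.3, 76.9], [668.6, -73.6], [455.9, -84.0]]
box side [[670.6, 204.3], [677.8, 353.5], [517.9, 353.2], [510.1, 211.0]]
box scene [[685.5, 350.3], [516.8, 358.9], [663.2, 208.5], [523.6, 218.8]]
pull top [(array([576.8, 268.9,  93.6]), 35.8), (array([568.7, 295.3,  56.6]), 28.1)] [566.1 285.8] [575. 278.]
knob [ 570.  -296.9] [ 571.7 -293.3] (array([ 570.7, -294.4,  187.8]), 3.2)
ink (array([ 657. , -239.4,  115.6]), 3.3)
stand guard [[758.9, -158.4], [735.1, -455.2], [601.8, -448.0], [642.1, -160.4]]
turq [ 303.9 -318.6] [ 300.7 -219.4]
tin,jar,reel,dye [ 563.9 -194. ] [ 565.9 -201.3] [ 481.8 -254. ] [ 492.7 -363.3] [ 655.7 -331.7]
```

Run:
```python
from h import *
s=cam("scene");d=cam("side")
print("press base",[px2(d,*p,0).tolist() for p in[(299,111),(328,131),(355,118)]], "press top",px2(s,142,310,280),tri(s,(142,310),d,(315,2)))
print("press base scene",[px2(s,*p,0).tolist() for p in[(112,320),(135,405)]])
print("mat",[px2(s,*p,0).tolist() for p in[(231,186),(256,195),(198,221),(225,231)]],"cup",px2(s,243,170,0),px2(s,243,165,40))
print("hammer",[px2(s,*p,10).tolist() for p in[(338,158),(386,165)]],"awl",[px2(s,*p,10).tolist() for p in[(170,325),(203,352)]],"last",[px2(s,*p,0).tolist() for p in[(332,272),(372,245)]])
```

```text
press base [[792.1, -685.4], [624.2, -597.3], [558.0, -734.3]] press top [ 601.7 -605.6] (array([ 734.6, -669.8,  456. ]), 4.7)
press base scene [[340.8, -575.4], [585.3, -700.3]]
mat [[219.7, 100.6], [339.3, 108.2], [254.1, -128.0], [370.9, -115.1]] cup [190.4 215. ] [206.8 199.5]
hammer [[489.8, 496.8], [684.1, 557.3]] awl [[498.3, -499.3], [631.4, -509.8]] last [[776.5, -75.6], [830.9, 102.2]]
```

>>> {"name": "step_arm", "arguments": {
  "increments": [
    [[-0.017, -0.011, 0.037, 0, 0], [-0.017, -0.011, 0.037, 0, 0], [-0.017, -0.011, 0.037, 0, 0], [-0.017, -0.011, 0.037, 0, 0], [-0.017, -0.011, 0.037, 0, 0], [-0.017, -0.011, 0.037, 0, 0], [-0.017, -0.011, 0.037, 0, 0], [-0.017, -0.011, 0.037, 0, 0], [-0.017, -0.011, 0.037, 0, 0], [0, 0, 0, 0, 0], [0, 0, 0, 0, 0]]
  ]
}}

```text
time: 1.55
tool_pos: [500.8, -327.4, 321.7]
tcp_rot: [[0.391, 0.0, 0.92], [-0.92, -0.0, 0.391], [0.0, -1.0, 0.0]]
ft_force: [-0.2, 0.0, -0.0]
opening: 87.0
```

Run:
```python
from h import *
c=cam("wrist");cv2.imwrite("pics/w1.png",c["img"]);o=c["obs"];print(o["time"],o["tool_pos"],o["tcp_rot"].round(3),o["joints"].round(1),o["ft_force"])
print(proj(c,[571,-295,187]),proj(c,[656,-239,115]))
np.save("w1.npy",c,allow_pickle=True)
```

```text
1.55 [ 500.8359268  -327.39194578  321.6848212 ] [[ 0.391  0.     0.92 ]
 [-0.92  -0.     0.391]
 [ 0.    -1.     0.   ]] [ 37.3  11.7 -10.   81.8   2.   86.6 -39.7] [-0.18176468  0.04478756 -0.0070153 ]
[271.97816596 103.48178371] [251.8652856   -8.99134661]
```

View pics/w1.png

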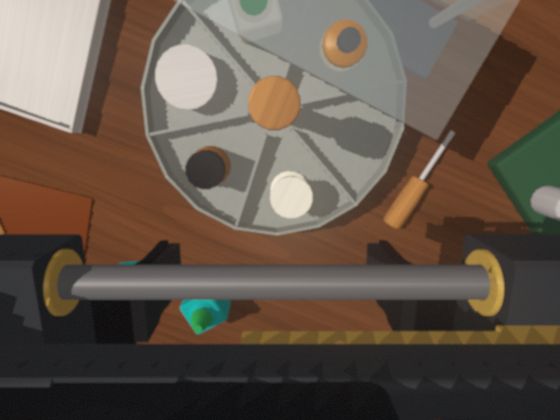

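Run:
```python
from h import *
c=np.load("w1.npy",allow_pickle=True).item()
crop(c,180,0,460,150,2.8,"w1c.png")
print(px2(c,274,103,187))
```

```text
[ 571.9 -296.3]
```

View pics/w1c.png

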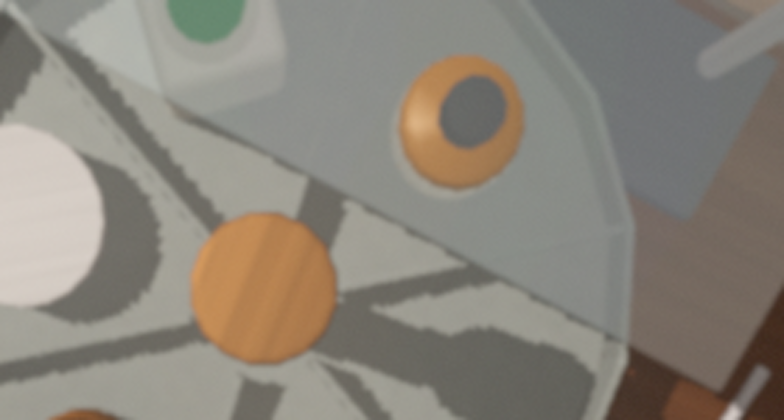

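Run:
```python
from h import *
c=np.load("w1.npy",allow_pickle=True).item()
f=lambda u,v,z:px2(c,180+u/2.8,v/2.8,z)
a=f(185,110,134);b=f(718,390,134);d=a-b;yaw=np.degrees(np.arctan2(-d[0],d[1]));print(a,b,yaw)
a=f(165,70,82);b=f(270,40,82);d=a-b;print("ink edge top",a,b,np.degrees(np.arctan2(d[1],d[0])))
a=f(178,120,30);b=f(280,85,30);d=a-b;print("ink edge bot",a,b,np.degrees(np.arctan2(d[1],d[0])))
print(tri(cam("side"),(281.4,154.4),cam("scene"),(269.8,264)))
```

```text
[ 613.8 -251.9] [ 603.4 -448.2] -3.032702616176969
ink edge top [ 631.2 -233.2] [ 654.8 -263.9] 127.55054895604546
ink edge bot [ 625.  -236.3] [ 653.3 -269.4] 130.5299425280753
(array([ 656.7, -239. ,  115.9]), 2.6)
```

>>> {"name": "step_arm", "arguments": {
  "increments": [
    [[-0.0005, 0, 0.026, 0, 0], [-0.0005, 0, 0.026, 0, 0], [-0.0005, 0.02, 0.0255, 0, 0], [0, 0.04, 0, 0, 0], [0, 0.04, 0, 0, 0], [0, 0.04, 0, 0, 0], [0, 0.0315, 0, 0, 0], [0, 0, 0, 0, 0], [0, 0, 0, 0, 1], [0, 0, 0, 0, 1], [0, 0, 0, 0, 1], [0, 0, 0, 0, 1]]
  ]
}}

```text
time: 2.9
tool_pos: [571.7, -297.0, 151.7]
tcp_rot: [[0.389, 0.002, 0.921], [-0.921, -0.001, 0.389], [0.002, -1.0, 0.002]]
ft_force: [0.4, 0.4, 0.5]
opening: 62.8
```

>>> {"name": "step_arm", "arguments": {
  "increments": [
    [[0, 0, 0, 0, 1], [0, 0, 0, 0, 1], [0, 0, 0, 0, 1], [0, 0, 0, 0, 1], [0, 0, 0, 0, 1], [0, 0, 0, -3, 1], [0, 0, 0, -6, 1], [0, 0, 0, -8, 1], [0, 0, 0, -8, 1], [0, 0, 0, -8, 1], [0, 0, 0, -8, 1], [0, 0, 0, -8, 1]]
  ]
}}

```text
time: 4.1
tool_pos: [572.1, -298.5, 150.4]
tcp_rot: [[0.952, 0.003, 0.306], [-0.306, -0.002, 0.952], [0.004, -1.0, -0.001]]
ft_force: [7.9, -6.3, -4.0]
opening: 41.7
```

>>> {"name": "step_arm", "arguments": {
  "increments": [
    [[0, 0, 0, -8, 1], [0, 0, 0, -8, 1], [0, 0, 0, -8, 1], [0, 0, 0, -8, 1], [0, 0, 0, -8, 1], [0, 0, 0, -8, 1], [0, 0, 0, -8, 1], [0, 0, 0, -8, 1], [0, 0, 0, -8, 1], [0, 0, 0, -8, 1], [0, 0, 0, -8, 1], [0, 0, 0, -4, 1]]
  ]
}}

```text
time: 5.3
tool_pos: [573.1, -297.8, 150.4]
tcp_rot: [[0.273, 0.005, -0.962], [0.962, -0.002, 0.273], [-0.0, -1.0, -0.005]]
ft_force: [10.0, -4.8, -5.4]
opening: 41.5
```

>>> {"name": "step_arm", "arguments": {
  "increments": [
    [[0, 0, 0, -2, 1], [0, 0, 0, 0, 1], [0, 0, 0, 0, 1]]
  ]
}}

```text
time: 5.6
tool_pos: [573.1, -297.8, 150.4]
tcp_rot: [[0.244, 0.005, -0.97], [0.97, -0.002, 0.244], [-0.0, -1.0, -0.005]]
ft_force: [10.8, -5.7, -6.0]
opening: 41.6
```

Run:
```python
from h import *
c=cam("scene");crop(c,150,200,350,350,4,"s2.png");print(c["obs"]["joints"].round(1))
crop(cam("side"),160,90,370,250,3.7,"d3.png")
```

```text
[ 50.5  25.  -35.4  88.5  15.   71.   88.6]
```

View pics/s2.png

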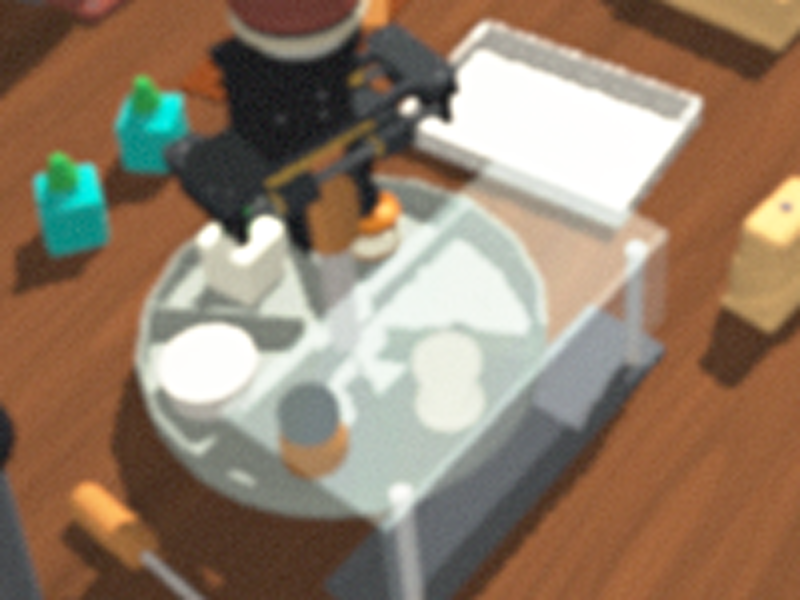

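View pics/d3.png

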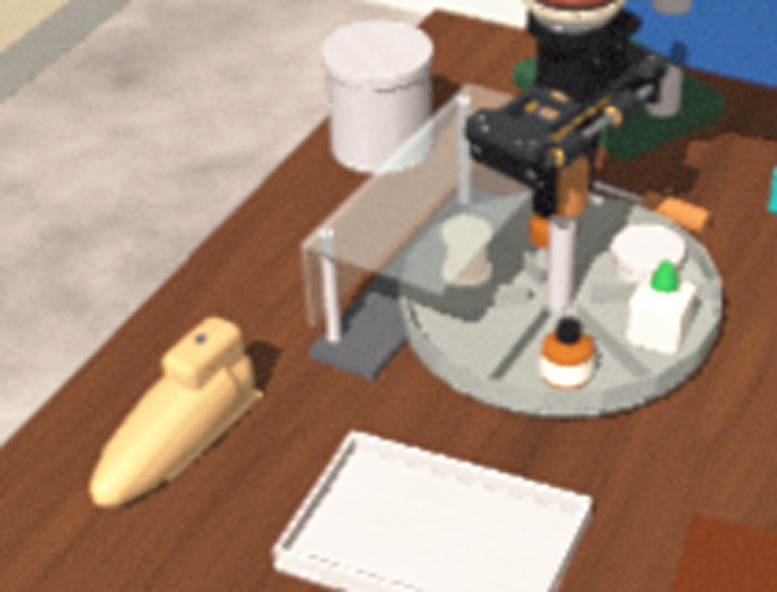

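Run:
```python
from h import *
d=cam("side");p=px2(d,339.6,160.8,115);print(p); v=p-[571.5,-296];print(np.hypot(*v),np.degrees(np.arctan2(v[1],v[0])))
```

```text
[ 469.7 -290.9]
101.92767043349907 177.13198056788858
```

>>> {"name": "step_arm", "arguments": {
  "increments": [
    [[0, 0, 0, 0, 0], [0, 0, 0, 0, 0], [0, 0, 0, 0, 0], [0, -0.03, 0, 0, 0], [0, -0.04, 0, 0, 0], [0, -0.04, 0, -8, 0], [0, -0.04, 0, -8, 0], [0, 0, 0, 0, 0], [0, 0, 0, 0, 0]]
  ]
}}

```text
time: 6.65
tool_pos: [571.3, -296.6, 300.9]
tcp_rot: [[-0.032, 0.001, -0.999], [0.999, -0.001, -0.032], [-0.001, -1.0, -0.001]]
ft_force: [-0.5, -0.3, -0.9]
opening: 86.6
```

Run:
```python
from h import *
c=cam("wrist");cv2.imwrite("pics/w2.png",c["img"]);o=c["obs"];print(o["tool_pos"],o["tcp_rot"].round(3),o["joints"].round(1),o["ft_force"])
print(proj(c,[470,-291,115]));np.save("w2.npy",c,allow_pickle=True)
```

```text
[ 571.26187525 -296.6095627   300.89316482] [[-0.032  0.001 -0.999]
 [ 0.999 -0.001 -0.032]
 [-0.001 -1.    -0.001]] [ 52.1  21.1 -39.1  76.1  13.2  87.2 106.2] [-0.45463338 -0.30598045 -0.88458413]
[281.61606925  77.80021609]
```

View pics/w2.png

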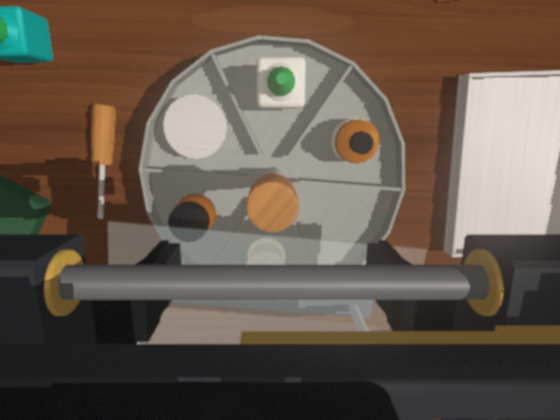

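>>> {"name": "step_arm", "arguments": {
  "increments": [
    [[0.003, 0, 0.034, 0, 0], [0.003, 0, 0.034, 0, 0], [0.0028, 0.02, 0.033, 0, 0], [0, 0.045, 0, 0, 0], [0, 0.045, 0, 0, 0], [0, 0.045, 0, 0, 0], [0, 0.04, 0, 0, 0], [0, 0.03, 0, 0, 0], [0, 0.02, 0, 0, 0], [0, 0, 0, 0, 0], [0, 0, 0, 0, 0]]
  ]
}}

```text
time: 7.8
tool_pos: [469.2, -290.7, 54.6]
tcp_rot: [[-0.033, -0.001, -0.999], [0.999, 0.001, -0.033], [0.001, -1.0, 0.001]]
ft_force: [0.3, -0.7, 0.8]
opening: 86.8
```

Run:
```python
from h import *
c=cam("wrist");cv2.imwrite("pics/w3.png",c["img"]);print(c["obs"]["tool_pos"],c["obs"]["ft_force"])
crop(cam("scene"),150,200,350,350,4,"s3.png")
```

```text
[ 469.17817913 -290.72608853   54.63166606] [ 0.33994406 -0.73212039  0.84905902]
```

View pics/w3.png

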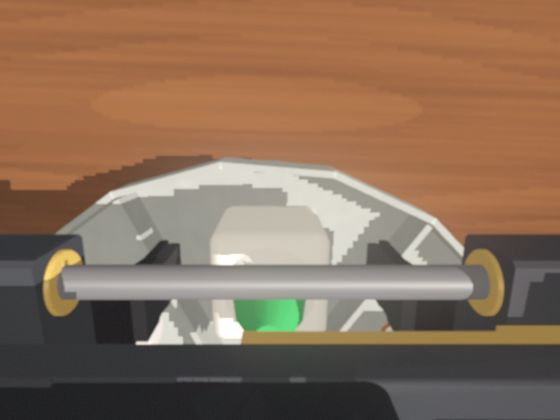

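View pics/s3.png

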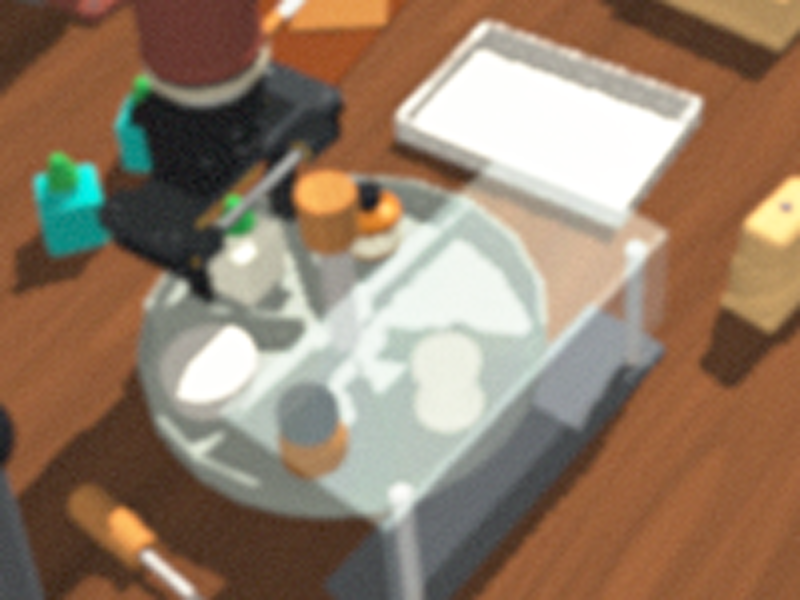

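>>> {"name": "step_arm", "arguments": {
  "increments": [
    [[0, 0, 0, 0, 1], [0, 0, 0, 0, 1], [0, 0, 0, 0, 1], [0, 0, 0, 0, 1], [0, 0, 0, 0, 1], [0, 0, 0, 0, 1], [0, 0, 0, 0, 1], [0, 0, 0, 0, 1], [0, 0, 0, 0, 1], [0, -0.02, 0, 0, 1], [0, -0.03, 0, 0, 1], [0, -0.03, 0, 0, 1]]
  ]
}}

```text
time: 9.1
tool_pos: [469.3, -290.7, 135.4]
tcp_rot: [[-0.034, -0.001, -0.999], [0.999, 0.001, -0.034], [0.001, -1.0, 0.001]]
ft_force: [0.1, -0.2, -1.4]
opening: 47.9
```

Run:
```python
from h import *
c=cam("side");crop(c,160,90,370,290,3,"d4.png");print(c["obs"]["tool_pos"],c["obs"]["joints"].round(1))
s=cam("scene");crop(s,220,190,350,280,6,"s4.png")
```

```text
[ 469.28784498 -290.6954131   135.44043379] [ 60.9  15.5 -38.8 102.3  10.5  66.  110.7]
```

View pics/d4.png

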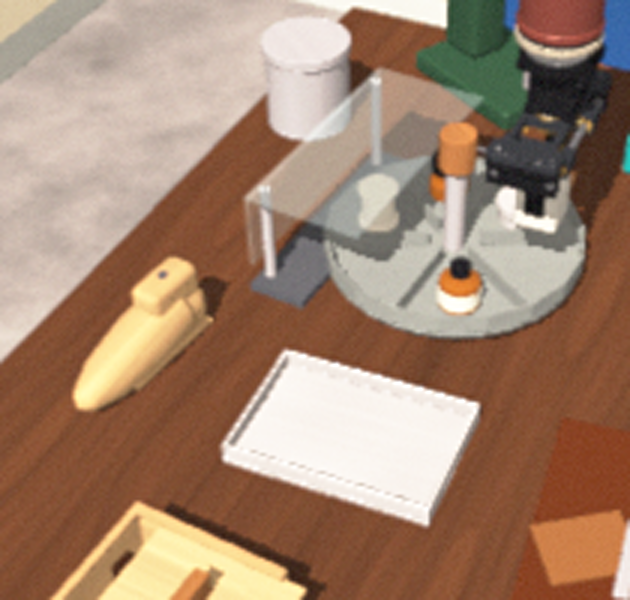

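View pics/s4.png

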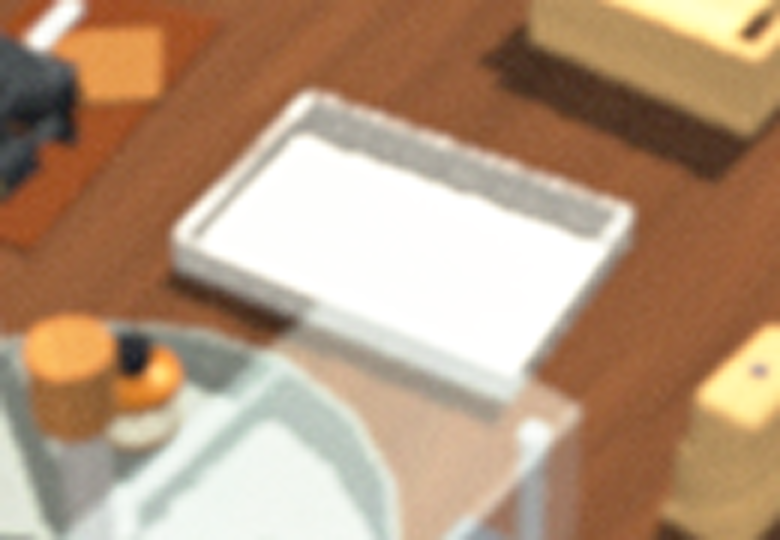

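>>> {"name": "step_arm", "arguments": {
  "increments": [
    [[0.036, -0.018, -0.0226, 0, 1], [0.036, -0.018, -0.0226, 0, 1], [0.036, -0.018, -0.0226, 0, 1], [0.036, -0.018, -0.0226, 0, 1], [0.036, -0.018, -0.0226, 0, 1], [0.036, -0.018, -0.0226, 0, 1], [0.036, -0.018, -0.0226, 0, 1], [0.036, -0.018, -0.0226, 0, 1], [0, 0, 0, 0, 1], [0, 0, 0, 0, 1]]
  ]
}}

```text
time: 10.2
tool_pos: [640.9, 4.3, 278.1]
tcp_rot: [[-0.036, -0.001, -0.999], [0.999, 0.001, -0.036], [0.001, -1.0, 0.001]]
ft_force: [0.2, -0.9, -1.9]
opening: 47.7
```

Run:
```python
from h import *
c=cam("wrist");cv2.imwrite("pics/w4.png",c["img"]);print(c["obs"]["tool_pos"],c["obs"]["ft_force"])
np.save("w4.npy",c,allow_pickle=True)
```

```text
[640.93559885   4.28176658 278.10661976] [ 0.22882484 -0.89836966 -1.89984367]
```

View pics/w4.png

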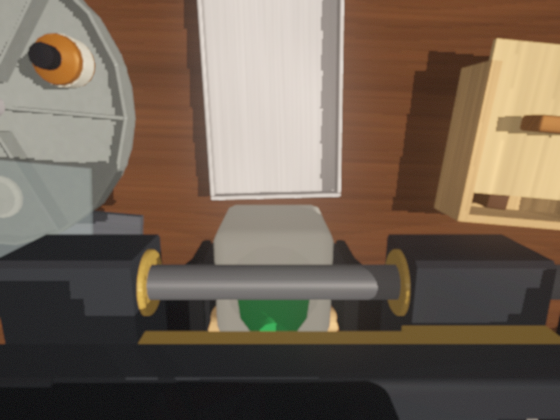

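Run:
```python
from h import *
c=np.load("w4.npy",allow_pickle=True).item()
P=[px2(c,*p,24) for p in[(211,199),(341,195),(199,20),(343,20)]];print(P, np.hypot(*(P[0]-P[1])))
m=(P[0]+P[1])/2;
for a,b in((P[0],P[2]),(P[1],P[3])):
    d=a-b;print("yaw",np.degrees(np.arctan2(d[1],d[0])))
d=P[1]-P[0];print(m,"yaw",np.degrees(np.arctan2(-d[0],d[1])))
```

```text
[array([667.6, -65.1]), array([657.5,  84.9]), array([478.7, -76.6]), array([473.3,  72.2])] 150.33964879565204
yaw 3.4837970219192567
yaw 3.944118711905606
[662.55   9.9 ] yaw 3.8521013183622066
```

>>> {"name": "step_arm", "arguments": {
  "increments": [
    [[0.0037, 0.03, 0.0162, 0, 1], [0, 0.045, 0, 0, 1], [0, 0.045, 0, 0, 1], [0, 0.045, 0, 0, 1], [0, 0.04, 0, 0, 1], [0, 0.025, 0, 0, 1], [0, 0.015, 0, 0, 1], [0, 0.003, 0, 0, 1], [0, 0.001, 0, 0, 1], [0, 0, 0, 0, 1], [0, 0, 0, 0, 1]]
  ]
}}

```text
time: 11.35
tool_pos: [625.3, 5.8, 31.3]
tcp_rot: [[-0.033, 0.002, -0.999], [0.999, -0.0, -0.033], [-0.0, -1.0, -0.002]]
ft_force: [-0.3, 0.4, -0.8]
opening: 47.4
```

>>> {"name": "step_arm", "arguments": {
  "increments": [
    [[0, 0.001, 0, 0, 1], [0, 0.001, 0, 0, 1], [0, 0.001, 0, 0, 1], [0, 0, 0, 0, 1]]
  ]
}}

```text
time: 11.75
tool_pos: [625.2, 5.9, 29.0]
tcp_rot: [[-0.033, 0.001, -0.999], [0.999, -0.001, -0.033], [-0.001, -1.0, -0.001]]
ft_force: [-4.8, -0.7, 15.2]
opening: 47.6
```

>>> {"name": "step_arm", "arguments": {
  "increments": [
    [[0, -0.0005, 0, 0, 0.2], [0, 0, 0, 0, 0.2], [0, 0, 0, 0, 0.2], [0, 0, 0, 0, 0.2], [0, -0.03, 0, 0, 0.2], [0, -0.05, 0, 0, 0], [0, -0.05, 0, 0, 0], [0, -0.05, 0, 8, 0], [0.03, -0.02, 0, 8, 0], [0, 0, 0, 8, 0], [0, 0, 0, 8, 0], [0, 0, 0, 8, 0]]
  ]
}}

```text
time: 12.95
tool_pos: [627.7, 35.9, 227.6]
tcp_rot: [[0.621, 0.0, -0.784], [0.784, -0.0, 0.621], [0.0, -1.0, -0.0]]
ft_force: [0.1, 0.1, -0.2]
opening: 87.0
```

Run:
```python
from h import *
d=cam("side");crop(d,110,200,320,350,3.8,"d5.png");print(d["obs"]["joints"].round(1))
```

```text
[ 23.6  21.2 -40.2  85.   13.8  78.9  34.3]
```

View pics/d5.png

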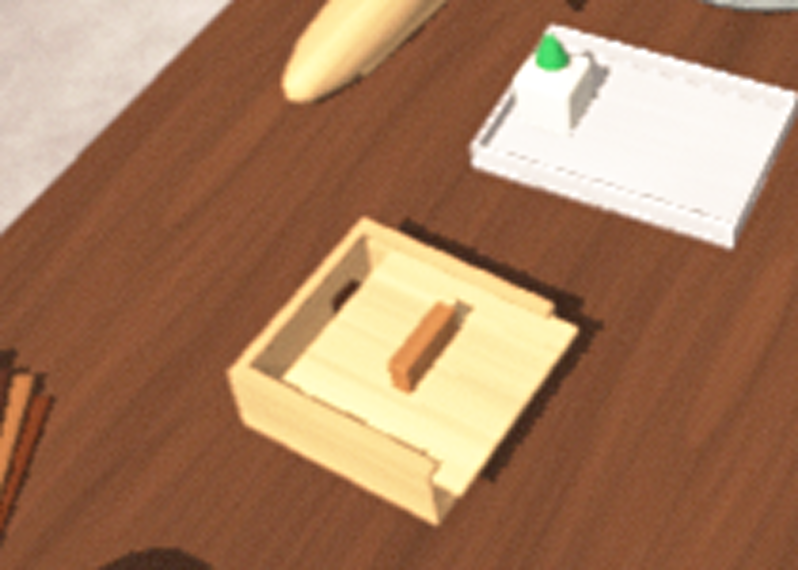

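>>> {"name": "step_arm", "arguments": {
  "increments": [
    [[0, 0, 0, 8.3, 0], [0, 0, 0, 8.3, 0], [0, 0, 0, 8.3, 0], [0, 0, 0, 8.3, 0], [0, 0, 0, 8.3, 0], [0, 0, 0, 8.3, 0], [-0.012, -0.018, 0.0365, 0, 0], [-0.012, -0.018, 0.0365, 0, 0], [-0.012, -0.018, 0.0365, 0, 0], [-0.012, -0.018, 0.0365, 0, 0], [0, 0, 0, 0, 0], [0, 0, 0, 0, 0]]
  ]
}}

```text
time: 14.2
tool_pos: [574.2, 180.9, 299.9]
tcp_rot: [[0.999, 0.001, -0.041], [0.041, 0.0, 0.999], [0.001, -1.0, -0.0]]
ft_force: [1.2, -0.4, -0.0]
opening: 86.9
```

Run:
```python
from h import *
c=cam("wrist");cv2.imwrite("pics/w5.png",c["img"]);print(c["obs"]["tool_pos"],c["obs"]["joints"].round(1))
np.save("w5.npy",c,allow_pickle=True)
```

```text
[574.17013425 180.85290591 299.94289552] [  8.2  15.4 -37.1  82.4   9.3  85.2 -26.3]
```

View pics/w5.png

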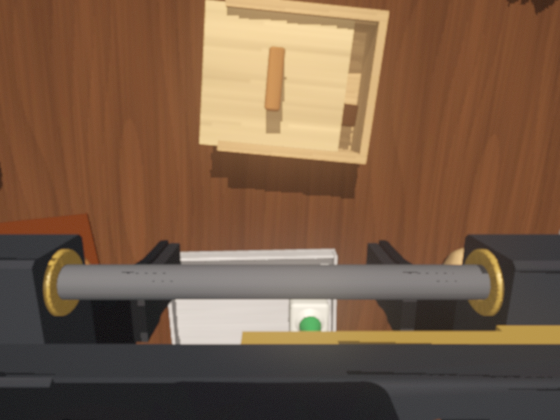

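Run:
```python
from h import *
c=np.load("w5.npy",allow_pickle=True).item()
print("pull",px2(c,275,78,82)); a=px2(c,276,47,82);b=px2(c,273,109,82);d=a-b;print(a,b,np.hypot(*d),np.degrees(np.arctan2(-d[0],d[1])))
a=px2(c,388,11,60);b=px2(c,365,163,60);d=a-b;print("box +x end",a,b,np.hypot(*d),np.degrees(np.arctan2(-d[0],d[1])))
a2=px2(c,218,149,60);d=b-a2;print("-y side",a2,np.degrees(np.arctan2(d[1],d[0])))
a3=px2(c,228,4,60);d=a-a3;print("+y side",a3,np.degrees(np.arctan2(d[1],d[0])))
```

```text
pull [571.5 286.4]
[571.3 314.6] [570.8 257.1] 57.50217387195027 -0.49821161261364194
box +x end [681.  356.2] [673.5 205. ] 151.38589762590172 -2.839725057276327
-y side [513.1 213.5] -3.0334103093083904
+y side [522.2 355.9] 0.10824126829560764
```

>>> {"name": "step_arm", "arguments": {
  "increments": [
    [[0, 0, 0, 5, 0], [-0.0025, 0, 0.035, 0, 0], [-0.0025, 0, 0.035, 0, 0], [-0.0025, 0.02, 0.035, 0, 0], [0, 0.045, 0, 0, 0.2], [0, 0.045, 0, 0, 0.2], [0, 0.045, 0, 0, 0.2], [0, 0.045, 0, 0, 0.3], [0, 0.03, 0, 0, 0.3], [0, 0.014, 0, 0, 0.3], [0, 0, 0, 0, 0.3], [0, 0, 0, 0, 0.3]]
  ]
}}

```text
time: 15.45
tool_pos: [573.0, 284.1, 55.8]
tcp_rot: [[0.999, 0.0, 0.051], [-0.051, -0.0, 0.999], [0.0, -1.0, -0.0]]
ft_force: [0.6, -0.4, 0.2]
opening: 60.7
```

Run:
```python
from h import *
c=cam("wrist");cv2.imwrite("pics/w6.png",c["img"])
```

```text
(no output)
```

View pics/w6.png

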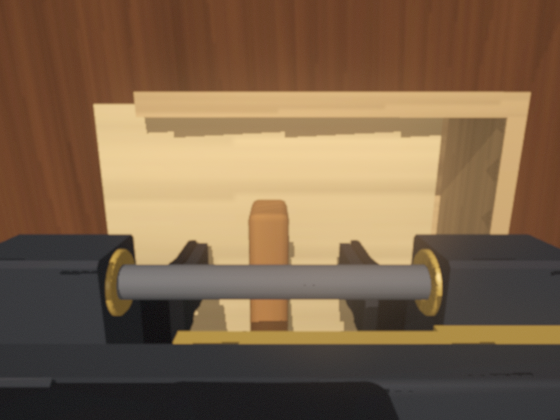

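>>> {"name": "step_arm", "arguments": {
  "increments": [
    [[0, 0, 0, 0, 1], [0, 0, 0, 0, 1], [0, 0, 0, 0, 1], [0, 0, 0, 0, 1], [0, 0, 0, 0, 1], [0, 0, 0, 0, 1], [0, 0, 0, 0, 1], [0, 0, 0, 0, 1], [0, 0, 0, 0, 1], [-0.01, 0, 0, 0, 1], [-0.01, 0, 0, 0, 1], [-0.01, 0, 0, 0, 1]]
  ]
}}

```text
time: 16.7
tool_pos: [541.0, 286.7, 55.6]
tcp_rot: [[0.999, -0.0, 0.05], [-0.05, -0.0, 0.999], [-0.0, -1.0, -0.0]]
ft_force: [1.3, 0.3, -0.3]
opening: 15.3
```

>>> {"name": "step_arm", "arguments": {
  "increments": [
    [[-0.012, 0, 0, 0, 1], [-0.012, 0, 0, 0, 1], [-0.012, 0, 0, 0, 1], [-0.012, 0, 0, 0, 1], [-0.012, 0, 0, 0, 1], [-0.012, 0, 0, 0, 1], [-0.012, 0, 0, 0, 1], [-0.012, 0, 0, 0, 1], [-0.012, 0, 0, 0, 1], [-0.012, 0, 0, 0, 1], [-0.008, 0, 0, 0, 1], [0, 0, 0, 0, 1]]
  ]
}}

```text
time: 17.9
tool_pos: [413.3, 293.2, 55.6]
tcp_rot: [[0.999, -0.0, 0.049], [-0.049, -0.0, 0.999], [-0.0, -1.0, -0.0]]
ft_force: [0.2, -0.7, -2.2]
opening: 15.7
```

Run:
```python
from h import *
d=cam("side");crop(d,110,190,370,370,3,"d6.png")
```

```text
(no output)
```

View pics/d6.png

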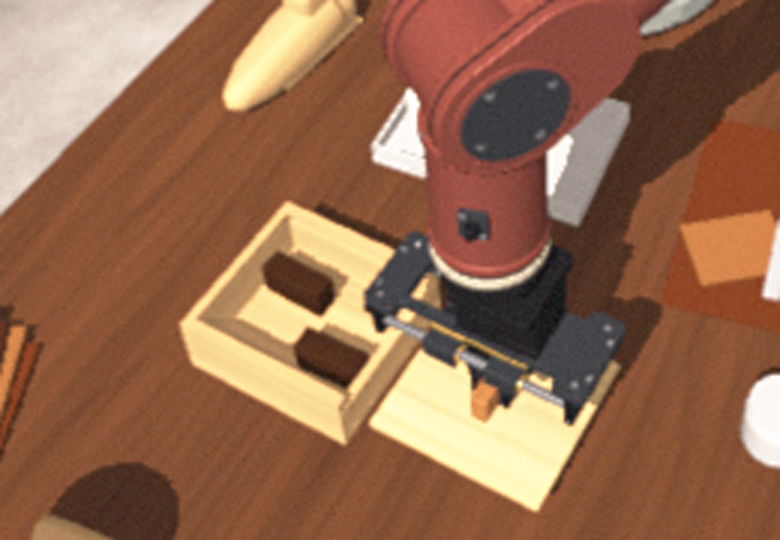

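>>> {"name": "step_arm", "arguments": {
  "increments": [
    [[-0.005, 0.01, 0, 0, 1], [0, 0.015, 0, 0, 1], [0, 0.012, 0, 0, 1], [0, 0.005, 0, 0, 1], [0, 0.002, 0, 0, 1], [0, 0.001, 0, 0, 1], [0, 0, 0, 0, 1]]
  ]
}}

```text
time: 18.65
tool_pos: [409.6, 293.5, 10.7]
tcp_rot: [[0.999, 0.0, 0.05], [-0.05, 0.0, 0.999], [0.0, -1.0, 0.0]]
ft_force: [0.0, -0.8, -1.2]
opening: 15.9
```

>>> {"name": "step_arm", "arguments": {
  "increments": [
    [[0, 0.001, 0, 0, 1], [0, 0.001, 0, 0, 1], [0, 0, 0, 0, 1]]
  ]
}}

```text
time: 18.95
tool_pos: [409.8, 293.5, 9.5]
tcp_rot: [[0.999, 0.001, 0.051], [-0.051, -0.0, 0.999], [0.001, -1.0, 0.0]]
ft_force: [-2.1, -2.0, 7.9]
opening: 15.8
```

>>> {"name": "step_arm", "arguments": {
  "increments": [
    [[0, 0, 0, 0, 0.4], [0, 0, 0, 0, 0.4], [0, 0, 0, 0, 0.4], [0, -0.03, 0, 0, 0.4], [0, -0.05, 0, 0, 0.4], [0, -0.05, 0, 0, 0.4], [0.04, -0.05, 0, 0, 0.4], [0.05, -0.05, 0, 0, 0.4], [0.05, -0.03, 0, 0, 0.4], [0.05, -0.03, 0, 0, 0.4], [0.05, 0, 0, 0, 0.4], [0.01, 0, 0, -8, 0.4]]
  ]
}}

```text
time: 20.15
tool_pos: [626.6, 279.7, 263.0]
tcp_rot: [[0.996, 0.0, -0.084], [0.084, -0.001, 0.996], [0.0, -1.0, -0.001]]
ft_force: [-0.6, -1.0, -1.3]
opening: 52.0
```

>>> {"name": "step_arm", "arguments": {
  "increments": [
    [[0, 0, 0, -8.2, 0.4], [0, 0, 0, -8.2, 0.4], [0, 0, 0, -8.2, 0.4], [0, 0, 0, -8.2, 0.4], [0, 0, 0, -8.2, 0.4], [0, 0, 0, -8.2, 0.4], [0, 0, 0, -8.2, 0.4], [0, 0, 0, -8.2, 0.4], [0, 0, 0, -8.2, 0.4], [0, 0, 0, -8.2, 0.4], [0, 0, 0, 0, 0.4], [0, 0, 0, 0, 0.4]]
  ]
}}

```text
time: 21.35
tool_pos: [621.5, 282.5, 264.2]
tcp_rot: [[0.055, -0.0, -0.998], [0.998, 0.0, 0.055], [0.0, -1.0, 0.0]]
ft_force: [-0.7, 0.2, -1.3]
opening: 52.1
```

Run:
```python
from h import *
c=cam("wrist");cv2.imwrite("pics/w7.png",c["img"]);print(c["obs"]["tool_pos"],c["obs"]["joints"].round(1))
np.save("w7.npy",c,allow_pickle=True)
d=cam("side");crop(d,110,190,370,370,3,"d7.png")
```

```text
[621.52768538 282.46410918 264.16984804] [  6.6  31.1 -53.8  72.8  24.6  87.8  43. ]
```

View pics/w7.png

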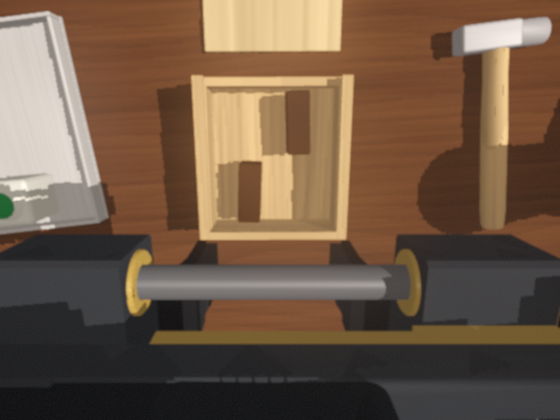

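View pics/d7.png

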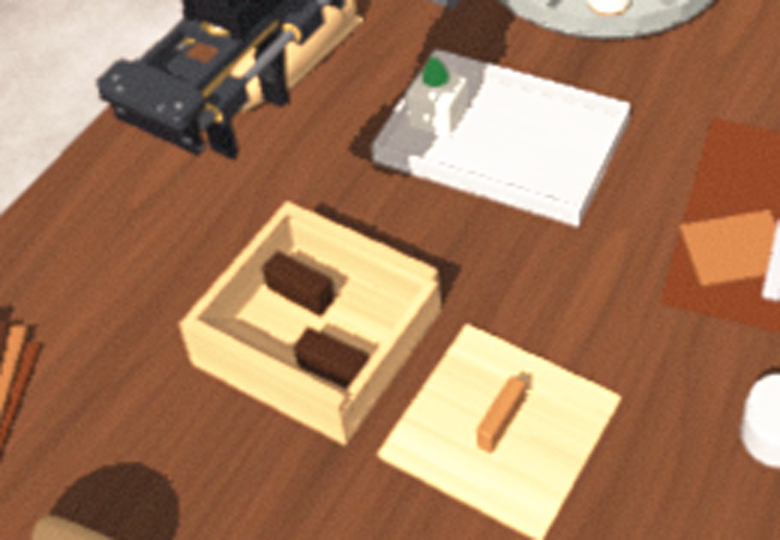

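Run:
```python
from h import *
c=np.load("w7.npy",allow_pickle=True).item()
crop(c,190,60,360,250,4,"w7c.png")
for q in[[(286,91),(309,91),(310,153),(288,154)],[(240,162),(262,162),(260,221),(238,221)]]:
    P=np.array([px2(c,*p,42) for p in q]);print(P.tolist(),P.mean(0))
P=[px2(c,*p,60) for p in[(193,77),(352,76),(347,239),(201,240)]];print("box",P,np.mean(P,0))
```

```text
[[529.7, 301.8], [530.9, 324.7], [592.3, 323.8], [592.1, 301.0]] [561.25  312.825]
[[597.6, 250.7], [598.8, 273.6], [662.5, 267.4], [661.1, 243.6]] [630.    258.825]
box [array([513.5, 214.3]), array([520.8, 363.8]), array([682. , 358.1]), array([674.7, 205.4])] [597.75 285.4 ]
```

View pics/w7c.png

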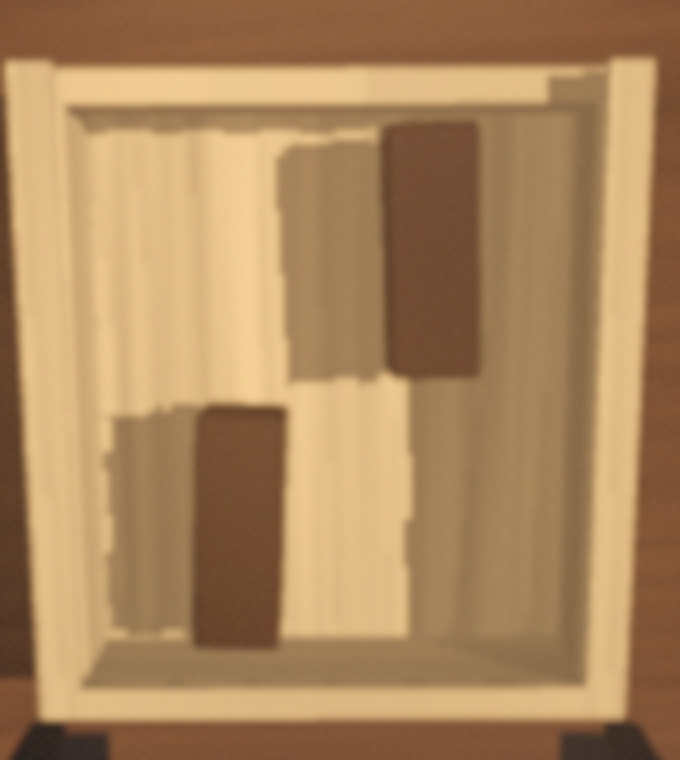

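>>> {"name": "step_arm", "arguments": {
  "increments": [
    [[-0.0122, 0.02, -0.0055, 0, 0.56], [-0.0122, 0.03, -0.0055, 0, 0.56], [0, 0.045, 0, 0, 0.56], [0, 0.045, 0, 0, 0.56], [0, 0.04, 0, 0, 0.56], [0, 0.034, 0, 0, 0.56], [0, 0, 0, 0, 0.56], [0, 0, 0, 0, 0.56]]
  ]
}}

```text
time: 22.25
tool_pos: [631.3, 257.9, 51.2]
tcp_rot: [[0.052, -0.0, -0.999], [0.999, 0.0, 0.052], [0.0, -1.0, 0.0]]
ft_force: [0.1, 0.4, 0.5]
opening: 38.2
```

Run:
```python
from h import *
c=cam("wrist");cv2.imwrite("pics/w8.png",c["img"]);print(c["obs"]["tool_pos"])
np.save("w8.npy",c,allow_pickle=True)
d=cam("side");crop(d,110,190,310,340,4,"d8.png")
s=cam("scene");crop(s,270,130,410,235,5,"s8.png")
```

```text
[631.30720367 257.92162014  51.16784427]
```

View pics/w8.png

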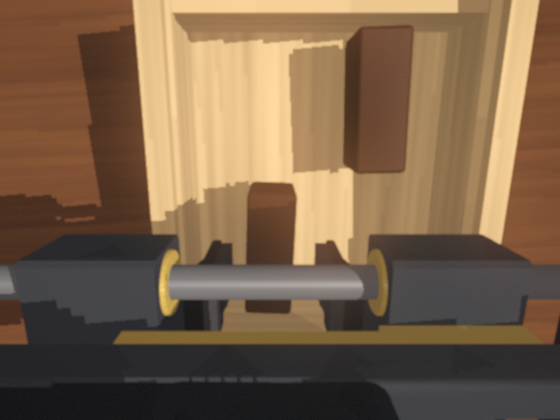

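View pics/d8.png

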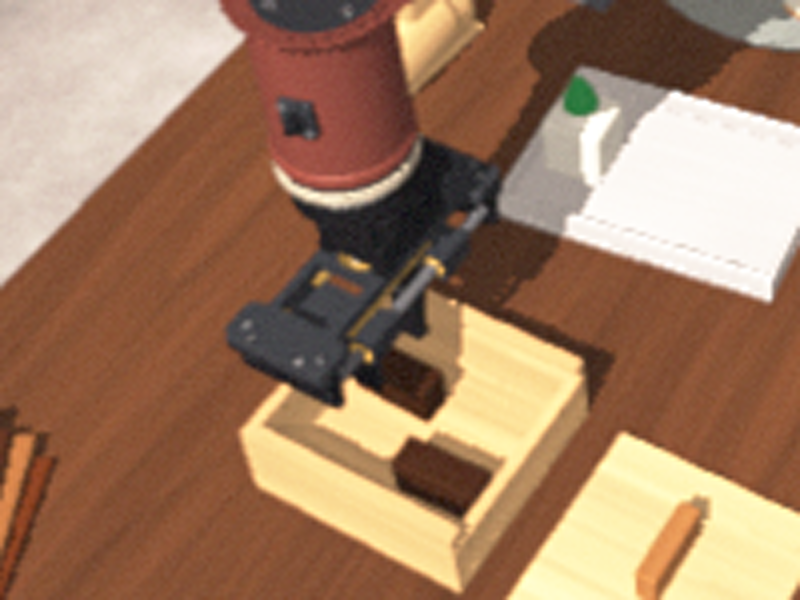

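View pics/s8.png

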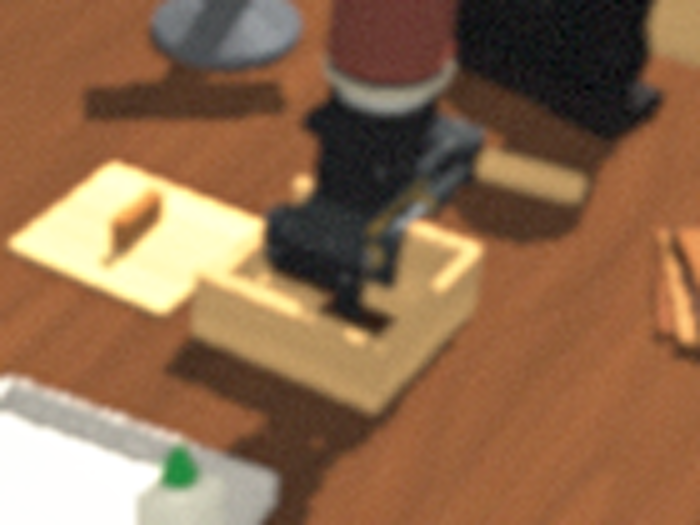

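>>> {"name": "step_arm", "arguments": {
  "increments": [
    [[0, 0.015, 0, 0, 0.56], [0, 0.015, 0, 0, 0.56], [0, 0.007, 0, 0, 0.56], [0, 0, 0, 0, 0.56], [0, 0, 0, 0, 1], [0, 0, 0, 0, 1], [0, 0, 0, 0, 1], [0, 0, 0, 0, 1], [0, 0, 0, 0, 1], [0, -0.02, 0, 0, 1], [0, -0.04, 0, 0, 1], [0, -0.04, 0, 0, 1]]
  ]
}}

```text
time: 23.6
tool_pos: [630.7, 257.6, 115.4]
tcp_rot: [[0.05, -0.001, -0.999], [0.999, 0.0, 0.05], [0.0, -1.0, 0.001]]
ft_force: [0.9, -0.1, -0.3]
opening: 24.0
```

Run:
```python
from h import *
c=cam("wrist");crop(c,150,0,450,330,1.8,"w9.png");print(c["obs"]["tool_pos"])
np.save("w9.npy",c,allow_pickle=True)
d=cam("side");crop(d,110,170,310,320,4,"d9.png")
```

```text
[630.72433108 257.55983272 115.42092968]
```

View pics/w9.png

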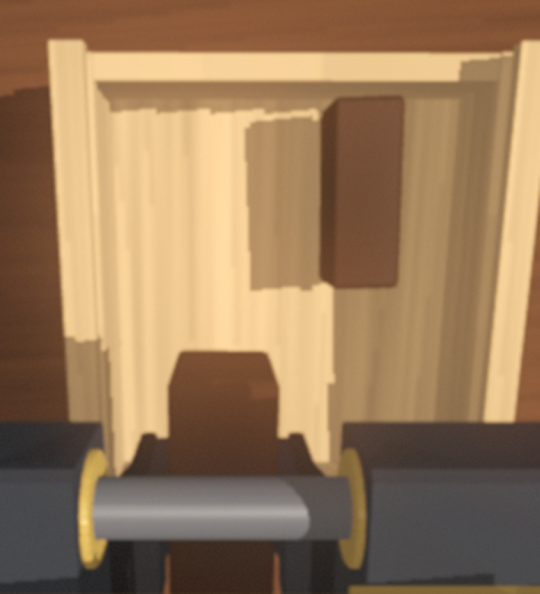

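View pics/d9.png

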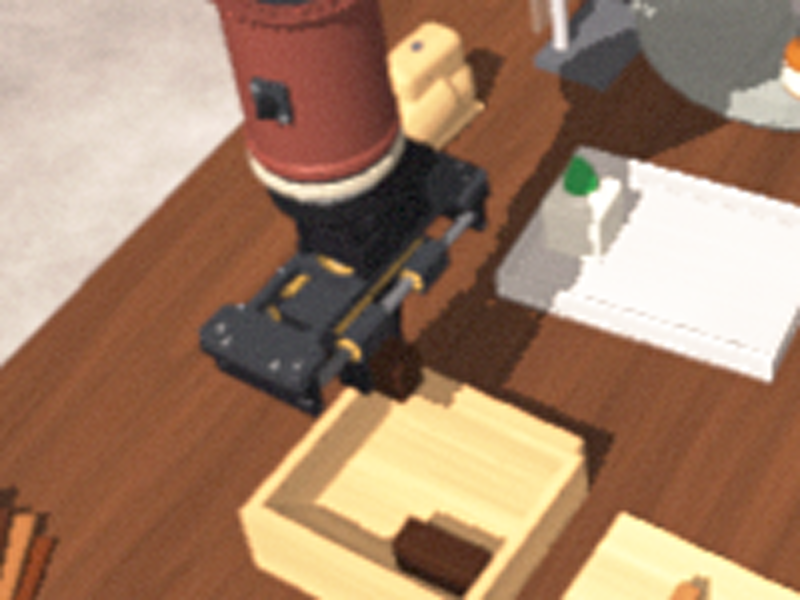

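>>> {"name": "step_arm", "arguments": {
  "increments": [
    [[-0.042, 0, 0.0152, 0, 1], [-0.042, 0, 0.0152, 0, 1], [-0.042, 0, 0.0152, 0, 1], [-0.042, 0, 0.0152, 0, 1], [-0.042, 0, 0.0152, 0, 1], [-0.042, 0, 0.0152, 0, 1], [-0.042, 0, 0.0152, 0, 1], [0, 0, 0, -6.7, 1], [0, 0, 0, 0, 1], [0, 0.03, 0, 0, 1], [0, 0, 0, 0, 1]]
  ]
}}

```text
time: 24.8
tool_pos: [508.6, -29.5, 81.6]
tcp_rot: [[-0.065, -0.003, -0.998], [0.998, 0.001, -0.065], [0.001, -1.0, 0.003]]
ft_force: [-0.2, -0.0, -0.3]
opening: 23.5
```

Run:
```python
from h import *
c=cam("wrist");cv2.imwrite("pics/w10.png",c["img"]);print(c["obs"]["tool_pos"])
np.save("w10.npy",c,allow_pickle=True)
d=cam("side");crop(d,220,170,360,290,5,"d10.png")
```

```text
[508.55510854 -29.48606528  81.5841574 ]
```

View pics/w10.png

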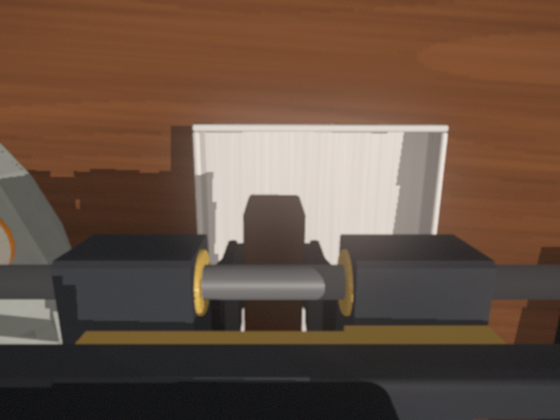

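View pics/d10.png

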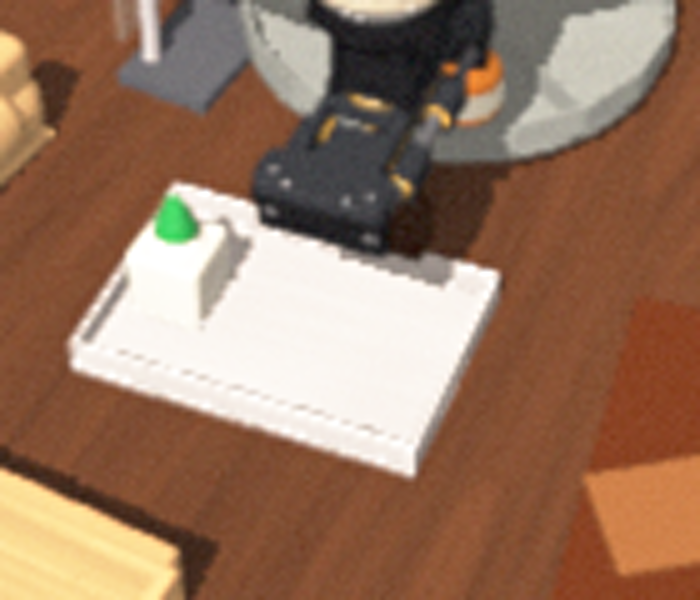

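>>> {"name": "step_arm", "arguments": {
  "increments": [
    [[0, 0.035, 0, 0, 1], [0, 0.02, 0, 0, 1], [0, 0.01, 0, 0, 1], [0, 0.003, 0, 0, 1], [0, 0.001, 0, 0, 1], [0, 0.001, 0, 0, 1], [0, 0, 0, 0, 1], [0, 0, 0, 0, 1]]
  ]
}}

```text
time: 25.7
tool_pos: [510.5, -30.7, 14.0]
tcp_rot: [[-0.066, 0.001, -0.998], [0.998, -0.0, -0.066], [-0.0, -1.0, -0.001]]
ft_force: [-0.4, -1.0, -1.3]
opening: 23.9
```

>>> {"name": "step_arm", "arguments": {
  "increments": [
    [[0, 0.001, 0, 0, 1], [0, 0.001, 0, 0, 1], [0, 0.001, 0, 0, 1], [0, 0, 0, 0, 1]]
  ]
}}

```text
time: 26.1
tool_pos: [510.0, -30.6, 10.3]
tcp_rot: [[-0.066, -0.0, -0.998], [0.998, 0.0, -0.066], [0.0, -1.0, 0.0]]
ft_force: [0.1, 0.4, 0.1]
opening: 23.8
```

>>> {"name": "step_arm", "arguments": {
  "increments": [
    [[0, 0.001, 0, 0, 1], [0, 0, 0, 0, 0.6], [0, 0, 0, 0, 0.6], [0, 0, 0, 0, 0.6], [0, -0.03, 0, 0, 0.6], [0, -0.05, 0, 0, 0.6], [0, -0.04, 0, 6.7, 0.56], [0.0433, 0, -0.0043, 0, 0.56], [0.0433, 0, -0.0043, 0, 0.56], [0.0433, 0, -0.0043, 0, 0.56], [0.0433, 0, -0.0043, 0, 0.56], [0.0433, 0, -0.0043, 0, 0.56]]
  ]
}}

```text
time: 27.3
tool_pos: [542.7, 185.9, 129.3]
tcp_rot: [[0.051, 0.0, -0.999], [0.999, -0.0, 0.051], [-0.0, -1.0, -0.0]]
ft_force: [0.5, -0.7, 0.1]
opening: 38.4
```

>>> {"name": "step_arm", "arguments": {
  "increments": [
    [[0.0433, 0, -0.0043, 0, 0.56], [0.0433, 0, -0.0043, 0, 0.56], [0.0433, 0, -0.0043, 0, 0.56], [0, 0, 0, 0, 0.56], [0, 0.04, 0, 0, 0.56], [0, 0.03, 0, 0, 0.56], [0, 0, 0, 0, 0.56], [0, 0, 0, 0, 0.56]]
  ]
}}

```text
time: 28.1
tool_pos: [561.9, 313.5, 59.8]
tcp_rot: [[0.051, -0.001, -0.999], [0.999, 0.0, 0.051], [0.0, -1.0, 0.001]]
ft_force: [-0.9, 0.1, 0.8]
opening: 38.2
```

Run:
```python
from h import *
c=cam("wrist");cv2.imwrite("pics/w11.png",c["img"]);print(c["obs"]["tool_pos"])
np.save("w11.npy",c,allow_pickle=True)
d=cam("side");crop(d,110,170,360,350,3,"d11.png")
```

```text
[561.93438092 313.47732009  59.82053494]
```

View pics/w11.png

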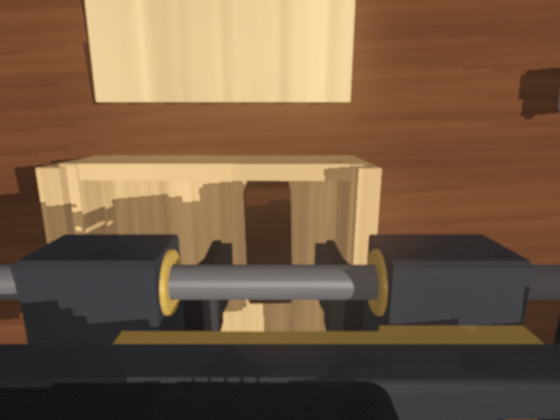

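View pics/d11.png

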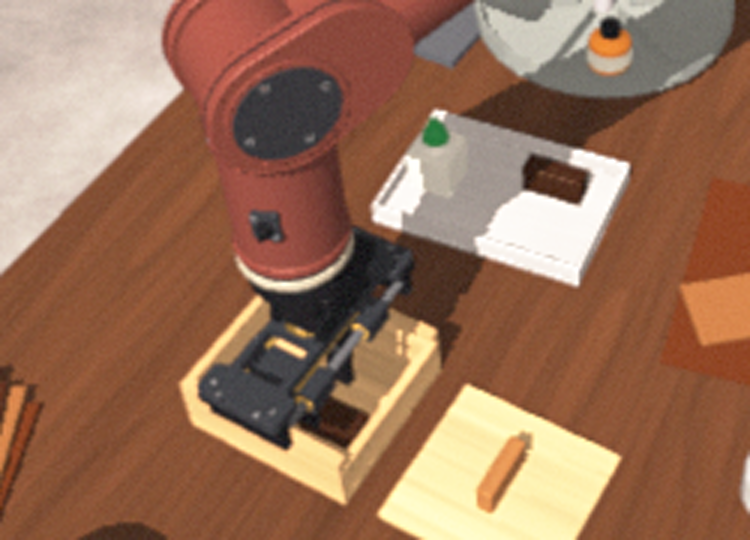

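>>> {"name": "step_arm", "arguments": {
  "increments": [
    [[-0.0025, 0.01, 0, 0, 0.56], [0, 0.015, 0, 0, 0.56], [0, 0.015, 0, 0, 0.56], [0, 0.006, 0, 0, 0.56], [0, 0, 0, 0, 1], [0, 0, 0, 0, 1], [0, 0, 0, 0, 1], [0, 0, 0, 0, 1], [0, 0, 0, 0, 1], [0, -0.02, 0, 0, 1], [0, -0.04, 0, 0, 1], [0, -0.04, 0, 0, 1]]
  ]
}}

```text
time: 29.4
tool_pos: [561.4, 311.2, 115.7]
tcp_rot: [[0.05, -0.001, -0.999], [0.999, 0.0, 0.05], [0.0, -1.0, 0.001]]
ft_force: [0.5, 0.2, 0.2]
opening: 23.8
```

Run:
```python
from h import *
d=cam("side");crop(d,110,170,360,350,3,"d12.png")
s=cam("scene");crop(s,230,130,390,250,4.8,"s12.png")
for n,q in(("s",[(400,187),(577,250)]),):pass
```

```text
(no output)
```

View pics/d12.png

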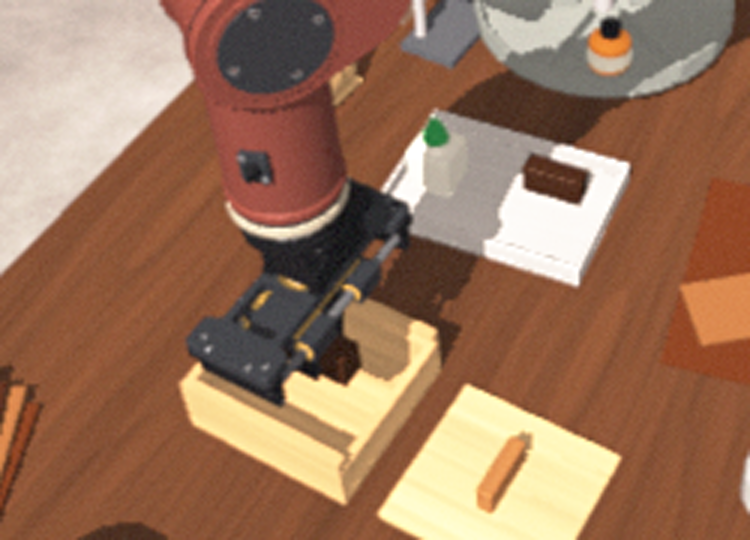

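View pics/s12.png

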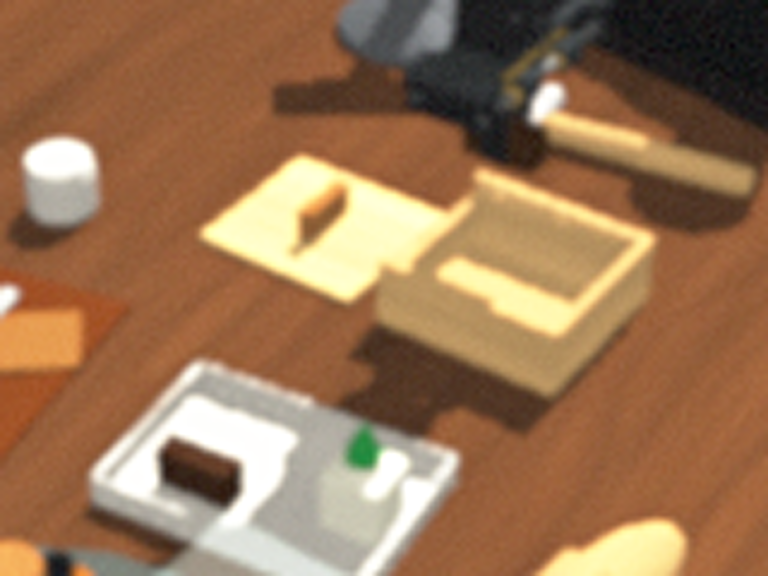

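>>> {"name": "step_arm", "arguments": {
  "increments": [
    [[-0.0406, 0, 0.0059, 0, 1], [-0.0406, 0, 0.0059, 0, 1], [-0.0406, 0, 0.0059, 0, 1], [-0.0406, 0, 0.0059, 0, 1], [-0.0406, 0, 0.0059, 0, 1], [-0.0406, 0, 0.0059, 0, 1], [-0.0406, 0, 0.0059, 0, 1], [0, 0, 0, -6.7, 1], [0, 0.03, 0, 0, 1], [0, 0.01, 0, 0, 1], [0, 0, 0, 0, 1]]
  ]
}}

```text
time: 30.6
tool_pos: [505.1, 29.6, 72.7]
tcp_rot: [[-0.067, -0.002, -0.998], [0.998, 0.0, -0.067], [0.0, -1.0, 0.002]]
ft_force: [-0.2, 0.7, -0.7]
opening: 23.7
```

Run:
```python
from h import *
c=cam("wrist");cv2.imwrite("pics/w13.png",c["img"]);print(c["obs"]["tool_pos"])
P=[px2(c,194,127,24)]
```

```text
[505.13544949  29.58220916  72.67246059]
```

View pics/w13.png

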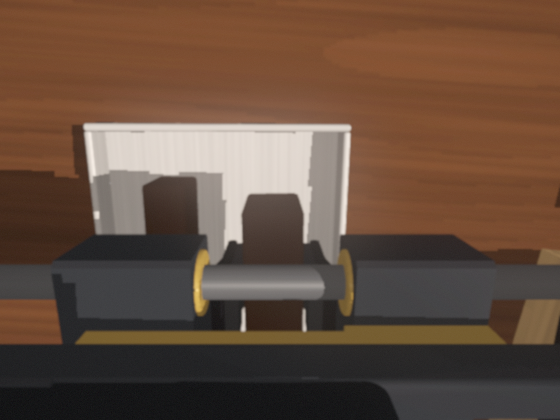

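>>> {"name": "step_arm", "arguments": {
  "increments": [
    [[0, 0.03, 0, 0, 1], [0, 0.02, 0, 0, 1], [0, 0.008, 0, 0, 1], [0, 0.002, 0, 0, 1], [0, 0.001, 0, 0, 1], [0, 0.001, 0, 0, 1], [0, 0, 0, 0, 1], [0, 0, 0, 0, 1]]
  ]
}}

```text
time: 31.45
tool_pos: [506.6, 29.3, 11.9]
tcp_rot: [[-0.066, 0.001, -0.998], [0.998, -0.0, -0.066], [-0.0, -1.0, -0.001]]
ft_force: [0.3, 0.3, -0.4]
opening: 23.7
```

Lower a little, release, lift and back away towards the robot's right.

>>> {"name": "step_arm", "arguments": {
  "increments": [
    [[0, 0.001, 0, 0, 1], [0, 0.001, 0, 0, 1], [0, 0, 0, 0, 0.6], [0, 0, 0, 0, 0.6], [0, 0, 0, 0, 0.6], [0, -0.03, 0, 0, 0.6], [0, -0.05, 0, 0, 0.6], [0, -0.05, 0, 0, 0.6], [0, -0.05, 0, 0, 0.6], [-0.04, -0.05, 0, 0, 0.6], [-0.05, -0.03, 0, 0, 0.6], [-0.05, 0, -0.02, 0, 0.6]]
  ]
}}

```text
time: 32.65
tool_pos: [533.9, -90.6, 259.1]
tcp_rot: [[-0.067, 0.006, -0.998], [0.998, -0.005, -0.067], [-0.005, -1.0, -0.006]]
ft_force: [0.4, 1.2, 0.9]
opening: 35.1
```

>>> {"name": "step_arm", "arguments": {
  "increments": [
    [[-0.05, 0, -0.02, 0, 0.6], [0, 0, 0, 0, 0.6], [0, 0, 0, 0, 0.6]]
  ]
}}

```text
time: 32.95
tool_pos: [554.4, -135.7, 253.4]
tcp_rot: [[-0.064, -0.001, -0.998], [0.998, 0.002, -0.064], [0.002, -1.0, 0.001]]
ft_force: [-0.7, 1.3, -0.0]
opening: 35.0
```

Run:
```python
from h import *
d=cam("side");cv2.imwrite("pics/d14.png",cv2.resize(d["img"],(784,588),interpolation=cv2.INTER_CUBIC))
s=cam("scene");crop(s,150,130,400,320,3.1,"s14.png")
crop(d,120,180,320,330,4,"d14c.png");print(d["obs"]["tool_pos"],d["obs"]["ft_force"])
```

```text
[ 554.41302228 -135.68536167  253.39495458] [-0.70174464  1.25453924 -0.0495078 ]
```

View pics/d14.png

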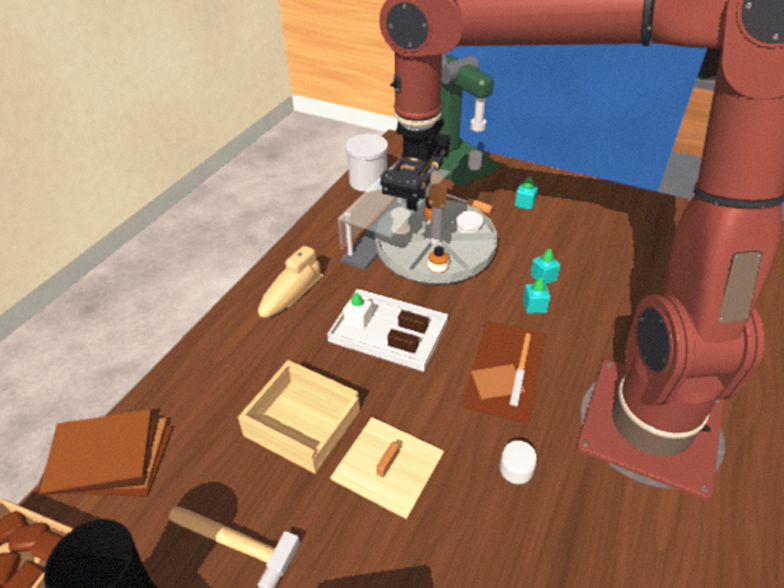

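View pics/d14c.png

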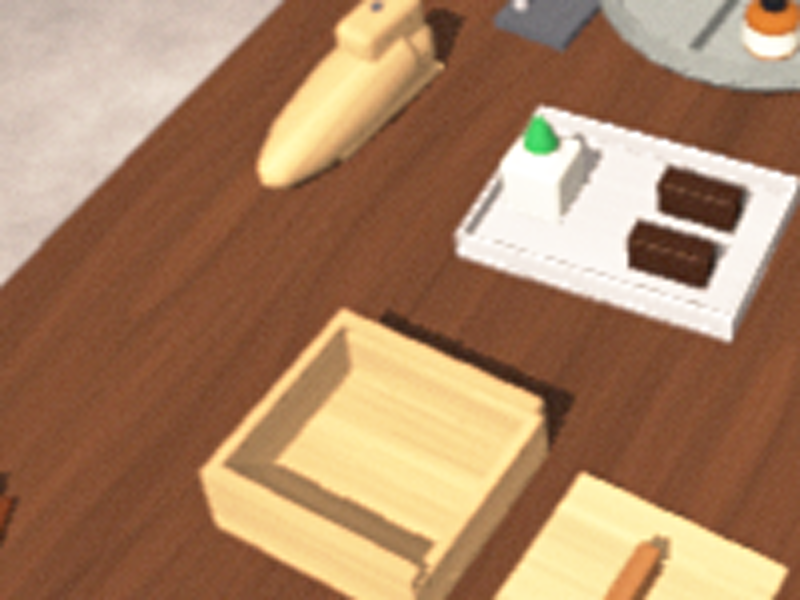

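View pics/s14.png

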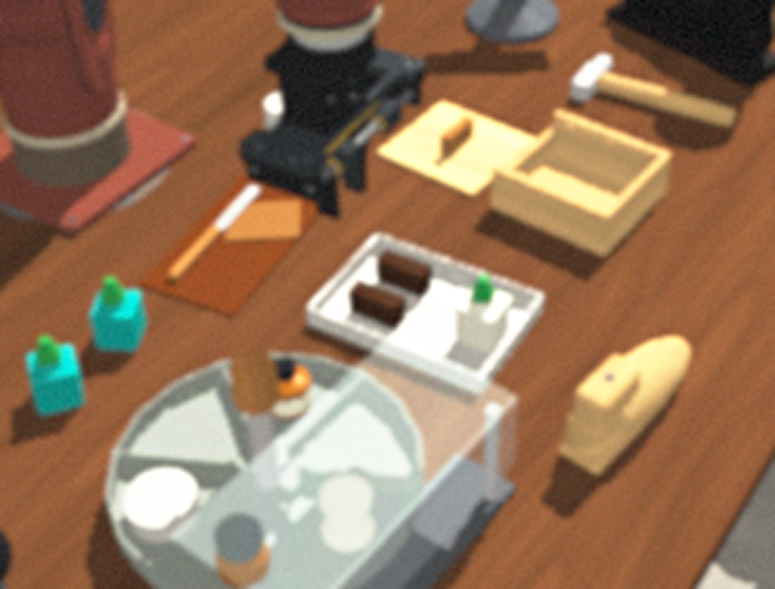

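Run:
```python
from cell import arm
print(arm.close_job())
```

```text
the job is handed in; nothing more can be done
None
```

I handed the job in at about 33 s of the 210 s allowed, with the whole kit set out as asked. No verdict is reported, so what follows rests on my own last pictures.

- **Stand and ink bottle:** I turned the stand about 143° anticlockwise by its knob. That brought the ink pocket to the front, with the bottle about 2 mm from the front point. I then lifted the bottle out and stood it in the tray.
- **Lid:** I slid it right out of its grooves and laid it flat on the bench, pull up, about 185 mm from the box's centre.
- **Wax:** The box held two bars. Both now lie side by side on the tray's floor, clear of each other and of the bottle.

My last scene and side pictures showed the box empty, the bottle upright and both bars flat. The tin, jar, reel and round bottle were still standing in the stand. The hammer, awl and last were where they began, judged by eye rather than measured. The gripper was clear of everything, and neither the tray nor the lid had been knocked aside. No check failed. My measured positions agreed to within a few millimetres; the largest adjustment was 2.5 mm, to line up the second bar's grasp.

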